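# Put the straight hydraulic valves back in their trays

## Task

Pick out the three straight in-line valves (steel blocks with one hexagonal end at each end) from the fittings on the bench and put each back in the tray of its length: the longest valve in the longest tray, the middle one in the middle tray, the shortest in the shortest. Lay each valve flat in the middle of its tray, lengthwise between the two end stops, and let go of it. Leave the tee, the elbow and the brass ball valve where they lie.

Things in the scene. Friction and masses are not known exactly. Their poses are not given: they have to be found in the camera images.
- long_valve_center (a point): the long straight in-line valve, lying loose on the bench: a bright steel block 62 mm long, 32 mm wide and 32 mm high with flat upright sides and two small dark round screw heads on top, with a slimmer hexagonal end (28 mm at most) sticking straight out of both ends, 110 mm long over all, about 0.6 kg. The point is its centre, 16 mm above its underside; x runs along its length, y across its width, z up. Grip it across the 32 mm width of the block
- medium_valve_center (a point): the medium straight in-line valve, lying loose on the bench: a bright steel block 48 mm long, 32 mm wide and 32 mm high with flat upright sides and two small dark round screw heads on top, with a slimmer hexagonal end (28 mm at most) sticking straight out of both ends, 84 mm long over all, about 0.45 kg. The point is its centre, 16 mm above its underside; x runs along its length, y across its width, z up. Grip it across the 32 mm width of the block
- short_valve_center (a point): the short straight in-line valve, lying loose on the bench: a bright steel block 34 mm long, 32 mm wide and 32 mm high with flat upright sides and two small dark round screw heads on top, with a slimmer hexagonal end (28 mm at most) sticking straight out of both ends, 58 mm long over all, about 0.3 kg. The point is its centre, 16 mm above its underside; x runs along its length, y across its width, z up. Grip it across the 32 mm width of the block
- long_tray: the long tray, fixed to the bench: a flat grey bed 146 mm long and 76 mm wide with a dark mat, and a low stop standing 14 mm above the bench at each end, 138 mm apart inside; the two long sides are open. Origin at the centre of its underside, on the bench; the bed's upper face is 4 mm above the origin; x runs along its length (stop to stop), y across it, z up
- medium_tray: the medium tray, fixed to the bench: a flat grey bed 120 mm long and 76 mm wide with a dark mat, and a low stop standing 14 mm above the bench at each end, 112 mm apart inside; the two long sides are open. Origin at the centre of its underside, on the bench; the bed's upper face is 4 mm above the origin; x runs along its length (stop to stop), y across it, z up
- short_tray: the short tray, fixed to the bench: a flat grey bed 94 mm long and 76 mm wide with a dark mat, and a low stop standing 14 mm above the bench at each end, 86 mm apart inside; the two long sides are open. Origin at the centre of its underside, on the bench; the bed's upper face is 4 mm above the origin; x runs along its length (stop to stop), y across it, z up
- tee: bystander: tee fitting of the same steel, a 36 x 36 x 32 mm block with hexagonal ends to both sides along x and a third one along +y, 76 mm long over all; origin at the centre of the block's underside
- elbow: bystander: elbow fitting of the same steel, a 36 x 36 x 32 mm block with one hexagonal end along +x and one along +y, each reaching 40 mm from the centre; origin at the centre of the block's underside
- ball_valve: bystander: small brass ball valve, 64 mm long along x, 30 mm wide, with a flat black lever on top reaching 60 mm from the centre along +x, 46 mm high; origin at the centre of its underside
Not all that is in view belongs to the job. What is shaped like the part that bears short_valve_center but green or orange is not meant.

How it is judged:
By the outcome, as a careful person would: the job done as asked, in the order asked, and still so for the second after the job is handed in, with the robot touching nothing.
It also fails if it takes over 83 s, if anything falls off the work surface, if the arm or the gripper's body presses on something with over 40 N, if the wrist force passes 120 N, or if a joint passes its speed limit or range.

## Robot

A 7-joint arm with a two-finger parallel gripper is mounted at the origin on the work surface. World frame = base frame: x ahead of the robot, y to its left, z up, the work surface at z = 0. Lengths are in m, angles in rad, forces in N, time in s.
With the tool pointing down it reaches from about 0.425 to 1.025 m from the base axis. Payload 9.4 kg.
Tool frame: the origin (TCP) lies between the finger pads; the fingertips stand 8 mm ahead of it and the grasp point (between the pads) lies 11 mm behind it (ctrl.tip_reach is the distance from the TCP to the fingertips, in m); z points along the fingers, y is the direction in which the jaws open and shut (so a half turn about z gives the same grasp; the last joint's range is limited). The gripper opens to 93 mm and grips with 3 to 60 N. Pads are 15 mm wide; open, the fingers measure 128 mm over their backs; the gripper's body (75 mm by 188 mm) begins 65 mm behind the grasp point.
Start: joints at [-1.307, 0.599, -0.003, 1.599, 0.002, 0.943, -0.08], TCP at [0.242, 0.683, 0.227] pointing down, gripper open.
Joint ranges: [-2.57, 2.57], [-0.35, 1.97], [-1.29, 1.29], [0.11, 2.56], [-1.05, 4.19], [0.11, 1.86], [-2.63, 2.63]. Speed limits (rad/s): [2.22, 2.22, 3.01, 3.01, 3.14, 3.14, 3.14].

## Interface

Orientations are given as a unit quaternion [w, x, y, z].
In Python, from bench import ctrl gives the robot as it stands. The module is installed in compiled form; this text tells all that it offers.
- The arm moves only by the tool carry_out, never from a script. Its argument "increments" is one flat list of numbers, 7 for each row, row after row: the shift along the world's x, y, z each as a share of 0.12 m, from -1 to 1, then the turn, a rotation vector about the world's x, y, z each as a share of 180 degrees, from -1 to 1, then the closure, from -1 (fully open) to 1 (shut), so that 0 is half open. In form: [tx, ty, tz, rx, ry, rz, grip, tx, ty, tz, rx, ry, rz, grip, ...]. A call has 1 to 5 rows; each row is the pose to reach, as a shift and turn from the pose measured when the call began, turning the shorter way round; what a row does not reach only later rows make up. A row lasts 1/12 s, in which the tool goes at most 41.7 mm and 7.16 degrees, less where a joint would pass 70% of its speed; a pose out of reach is approached as far as the arm can. A call with a number of a shift or a turn outside -1 to 1 is refused whole. A call with a gripper value outside its range is refused whole. The fingers move at their own pace and stop on an object; the grip force is fixed at half the most. Time passes only in rows, so rows that repeat a pose let the fingers close. It gives the time, the measured TCP pose, the force and the opening at its end, in the units of the state.
- ctrl.sense(): the state, without advancing time (a new reading comes with each control period).
- ctrl.camera(name): name is "side" or "top"; returns (picture, depth): 400x640x3 uint8, red, green, blue; 400x640 float32, m along the optical axis (not along the pixel's ray), 0 where there is no reading.
- ctrl.get_calibration(name): a dict with "K" (3x3 intrinsics, pixels), "pose" (4x4, takes a point from camera to world coordinates). Camera axes: x right, y up, looking along -z (the intrinsics and any distortion apply to the point x, -y, -z); pixel columns grow to the right and rows downward; lengths in m; the calibration is good to about 2 mm. A picture is of the moment at which its call begins. get_calibration takes no time and is no camera call.
- ctrl.sign_off(): hands the job in, once; it reports no verdict.
The state is a dict: "t": time; "joint_positions": joint angles; "joint_velocities": joint speeds; "tau": joint torques, N m; "tcp_pos": TCP position; "tool_rot": TCP orientation; "wrist_force": force on the tool from outside, world axes, zero at the start; "moment": the same for the moment, N m; "width": finger opening in m.
Only numpy, scipy, OpenCV 4.12 (cv2) and the standard library are available. Lean on these libraries where they do the work, as an engineer would, in place of code of your own. Each camera call takes 0.05 s, during which the arm holds its last target.

## Working session

There is one attempt and no reset: what is moved stays moved. The work goes in short steps, Python scripts to look and compute and a tool call to move; the robot and the scene stay as the last step left them, time stands still between calls to the robot, and variables do not carry over. Pictures are saved under pics/ and viewed, and the job is handed in when it is done.

Besides the shell and the picture viewer there is one more tool, called after "Request:" by a JSON object that holds its "method" and its "body", one argument or row to a line. carry_out: Moves the arm, as the interface text tells. Its arguments: {"type":"object","properties":{"increments":{"type":"array"}},"required":["increments"]}

```bash
mkdir -p pics
cat > h.py <<'E'
import numpy as np, cv2
from bench import ctrl
def save(n,im): cv2.imwrite('pics/'+n+'.png', im[:,:,::-1])
E
python3 - <<'E'
from h import *
for n in ['top','side']:
    p,d=ctrl.camera(n); save(n+'0',p); np.savez(n+'0.npz',p=p,d=d)
    c=ctrl.get_calibration(n); print(n,np.round(c['K'],2).tolist(),np.round(c['pose'],4).tolist(),[k for k in c], (d>0).mean())
s=ctrl.sense(); print(s)
E
```

```text
top [[380.4, 0.0, 316.69], [0.0, 380.4, 203.94], [0.0, 0.0, 1.0]] [[0.0171, 0.9934, -0.1137, 0.4178], [-0.9998, 0.0176, 0.0033, 0.0009], [0.0053, 0.1136, 0.9935, 0.7721], [0.0, 0.0, 0.0, 1.0]] ['K', 'pose'] 0.99598828125
side [[452.48, 0.0, 318.32], [0.0, 452.48, 201.55], [0.0, 0.0, 1.0]] [[0.8673, 0.3879, -0.3121, 0.2097], [-0.4976, 0.6552, -0.5685, -0.5783], [-0.016, 0.6483, 0.7612, 0.8073], [0.0, 0.0, 0.0, 1.0]] ['K', 'pose'] 0.99596484375
{'t': 0.1, 'joint_positions': array([-1.30670241,  0.60003634, -0.00248818,  1.60004351,  0.00181293,
        0.94289314, -0.07981209]), 'joint_velocities': array([-0.00059626, -0.00101782, -0.00072279, -0.00211384,  0.00012272,
        0.00143861,  0.00166854]), 'tau': array([ 5.12263112e-03, -7.66558170e+01,  1.50253627e+00, -2.52934313e+01,
       -5.22515934e-02,  1.36450896e-02,  6.12109147e-05]), 'tcp_pos': array([0.24222854, 0.68289281, 0.22585573]), 'tool_rot': array([-3.21295986e-05,  1.69569380e-01,  9.85518011e-01, -6.89012069e-04]), 'wrist_force': array([ 0.5454816 ,  0.20135882, -0.80162765]), 'moment': array([-0.0105414 , -0.01794673, -0.03949818]), 'width': 0.09278761116193891}
```

View pics/top0.png

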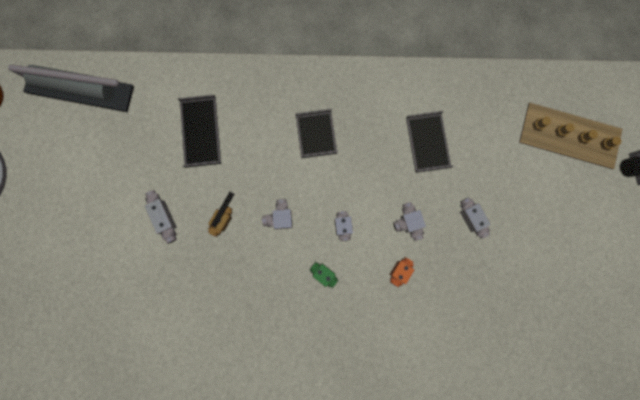

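View pics/side0.png

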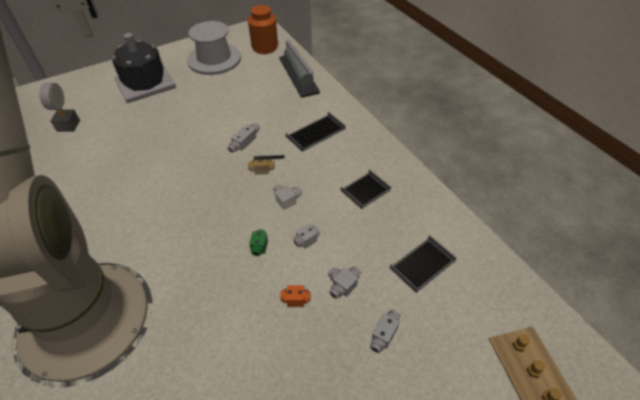

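The top view shows these candidates: long valve (160,216), medium valve (476,217), short valve (344,225). Look-alikes are the tee (411,221), elbow (280,215), ball valve (221,218), and the green (323,274) and orange (402,271) decoys. The trays are long (200,131), short (317,133) and medium (429,141). I'll measure these next.

```bash
cat >> h.py <<'E'
def rays(n,uv):
    c=ctrl.get_calibration(n);K,P=c['K'],c['pose']
    uv=np.atleast_2d(np.asarray(uv,float))
    r=np.c_[(uv[:,0]-K[0,2])/K[0,0],-(uv[:,1]-K[1,2])/K[1,1],-np.ones(len(uv))]
    return P[:3,3], r@P[:3,:3].T
def plane(n,uv,z):
    o,r=rays(n,uv); return o+r*((z-o[2])/r[:,2])[:,None]
def world(n,d):
    v,u=np.mgrid[0:400,0:640]; o,r=rays(n,np.c_[u.ravel(),v.ravel()])
    return (o+r*d.reshape(-1,1)).reshape(400,640,3)
E
python3 - <<'E'
from h import *
for n,box in [('top',{'L':(135,180,185,250),'S':(330,205,358,246),'M':(455,190,497,245)}),('side',{'L':(222,118,266,156),'S':(288,220,325,252),'M':(365,306,405,355)})]:
    f=np.load(n+'0.npz');p,d=f['p'],f['d'];W=world(n,d)
    hsv=cv2.cvtColor(p,cv2.COLOR_RGB2HSV)
    print(n,'bench z',np.median(W[300:350,200:500,2]), 'noise',W[330:350,300:340,2].std())
    for k,(a,b,c,e) in box.items():
        h=W[b:e,a:c,2]; z0=0.006
        m=(h>0.008)&(h<.06)
        nl,lab,st,ce=cv2.connectedComponentsWithStats(m.astype(np.uint8))
        i=1+st[1:,4].argmax(); m=lab==i
        pts=W[b:e,a:c][m]
        r=cv2.minAreaRect((pts[:,:2]*1000).astype(np.float32))
        top=pts[pts[:,2]>np.percentile(pts[:,2],60)-.004]
        print(k,m.sum(),'rect',np.round(r[0],1),np.round(r[1],1),round(r[2],1),'zmax',np.percentile(pts[:,2],[50,90,98]).round(4))
t=np.load('top0.npz')['p']
cr=[cv2.resize(t[180:250,x:x+70],(260,260),interpolation=cv2.INTER_CUBIC) for x in (125,310,440)]
save('crop0',np.hstack(cr))
# trays
f=np.load('top0.npz');p=f['p'];W=world('top',f['d'])
for k,(a,b,c,e) in {'LT':(170,85,230,178),'ST':(288,100,345,168),'MT':(398,102,460,182)}.items():
    g=cv2.cvtColor(p,cv2.COLOR_RGB2GRAY)[b:e,a:c]
    for thr in (40,95):
        m=(g<thr).astype(np.uint8)
        cs,_=cv2.findContours(m,0,1); q=max(cs,key=cv2.contourArea).reshape(-1,2)+[a,b]
        w=plane('top',q,.004)
        r=cv2.minAreaRect((w[:,:2]*1000).astype(np.float32)); print(k,thr,np.round(r[0],1),np.round(r[1],1),round(r[2],1))
E
```

```text
top bench z -0.0006617493177207279 noise 0.060914905600481996
L 946 rect [474.6 308. ] [109.7  33. ] 28.2 zmax [0.0296 0.0322 0.0334]
S 431 rect [462.3 -54.4] [58.  31.9] 7.0 zmax [0.0303 0.0325 0.0336]
M 745 rect [ 483.7 -315.6] [83.6 33.3] 28.9 zmax [0.0295 0.0325 0.0337]
side bench z 0.00015268679936725205 noise 0.06364082898626716
L 484 rect [475.  302.8] [113.2  34.5] 25.8 zmax [0.027  0.0329 0.034 ]
S 418 rect [462.9 -60. ] [59.4 33.7] 6.1 zmax [0.0286 0.0332 0.0344]
M 765 rect [ 483.7 -321.6] [85.2 32.4] 28.8 zmax [0.0305 0.0334 0.0346]
LT 40 [653.9 244. ] [128.9  63.5] 7.1
LT 95 [655.1 243.9] [149.   75.3] 7.5
ST 40 [652.6   2.1] [73.9 60.7] 7.9
ST 95 [653.9   2.9] [95.9 72.4] 8.6
MT 40 [ 640.2 -231.3] [100.   60.3] 9.4
MT 95 [ 640.6 -230.6] [121.4  75.3] 9.1
```

View pics/crop0.png

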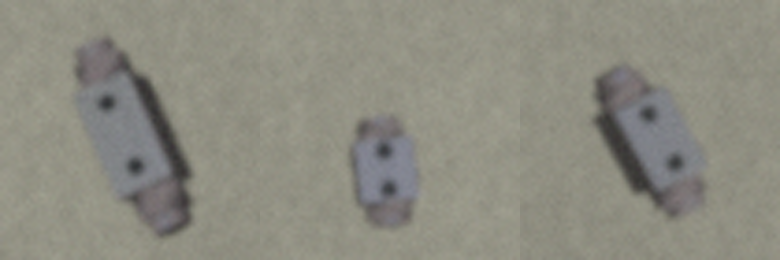

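The crop shows three blocks, each with two screws and a hex end at both ends, and the measured lengths of 110, 84 and 58 mm match. The two views differ by about 6 mm in y, so I'll check that with the trays and the block tops.

Run:
```python
from h import *
f=np.load('side0.npz');p=f['p'];W=world('side',f['d'])
g=cv2.cvtColor(p,cv2.COLOR_RGB2GRAY)
for k,(a,b,c,e) in {'LT':(280,108,352,154),'ST':(335,166,396,210),'MT':(382,230,464,296)}.items():
    for thr in (40,95):
        m=(g[b:e,a:c]<thr).astype(np.uint8)
        cs,_=cv2.findContours(m,0,1); q=max(cs,key=cv2.contourArea).reshape(-1,2)+[a,b]
        w=plane('side',q,.004); r=cv2.minAreaRect((w[:,:2]*1000).astype(np.float32)); print(k,thr,np.round(r[0],1),np.round(r[1],1),round(r[2],1))
# screws in both views on z=.033
for n,bx in [('top',{'L':(150,200,170,232),'S':(334,212,354,238),'M':(466,204,488,232)}),('side',{'L':(228,120,262,152),'S':(295,226,320,246),'M':(372,312,400,350)})]:
    f=np.load(n+'0.npz');W=world(n,f['d']);g=cv2.cvtColor(f['p'],cv2.COLOR_RGB2GRAY)
    hz=np.median(W[::,:,2])
    for k,(a,b,c,e) in bx.items():
        # top-face plane bits
        sub=W[b:e,a:c]; m=(sub[...,2]>.030)&(sub[...,2]<.038)
        q=sub[m]; r=cv2.minAreaRect((q[:,:2]*1000).astype(np.float32))
        vv,uu=np.nonzero(m); pw=plane(n,np.c_[uu+a,vv+b],.032)
        r2=cv2.minAreaRect((pw[:,:2]*1000).astype(np.float32))
        print(n,k,np.round(r[0],1),np.round(r[1],1),round(r[2],1),'|',np.round(r2[0],1),np.round(r2[1],1))
```

```text
LT 40 [657.8 240.5] [129.1  61.3] 7.6
LT 95 [657.5 240.9] [152.   80.2] 7.4
ST 40 [656.6  -1.2] [74.5 62.9] 8.8
ST 95 [ 6.567e+02 -3.000e-01] [100.3  79.7] 9.2
MT 40 [ 643.1 -234.7] [102.2  62.8] 8.7
MT 95 [ 643.3 -234.3] [125.4  77. ] 8.9
top L [474.7 308.4] [61.4 31.8] 27.3 | [474.5 307.9] [61.6 31.8]
top S [464.3 -54.2] [43.5 31.4] 8.2 | [464.3 -54.2] [43.4 31.4]
top M [ 483.2 -316.1] [47.6 32.2] 27.4 | [ 483.3 -316. ] [47.7 32.1]
side L [471.9 301.9] [70.3 33.2] 27.9 | [471.4 300.4] [71.2 34.1]
side S [462.2 -61.2] [34.1 42. ] 69.4 | [462.1 -61.2] [36.2 42. ]
side M [ 485.7 -320.7] [64.5 31.8] 28.0 | [ 485. -321.] [63.9 31.8]
```

Run:
```python
from h import *
for n in ('top','side'):
    f=np.load(n+'0.npz');W=world(n,f['d']).reshape(-1,3)
    for y0 in np.arange(-.5,.95,.1):
        m=(W[:,1]>y0)&(W[:,1]<y0+.1)&(W[:,0]>.2)&(W[:,0]<.85)&(W[:,2]>.05)
        if m.sum()>5: print(n,round(y0,1),m.sum(),W[m].min(0).round(2),W[m].max(0).round(2))
```

```text
top -0.0 1027 [0.42 0.   0.77] [0.42 0.   0.77]
top 0.3 99 [0.71 0.38 0.08] [0.73 0.4  0.09]
top 0.4 702 [0.71 0.4  0.05] [0.76 0.5  0.09]
top 0.5 667 [0.72 0.5  0.05] [0.77 0.6  0.08]
top 0.6 10 [0.75 0.6  0.06] [0.76 0.6  0.07]
side 0.3 39 [0.71 0.37 0.08] [0.73 0.4  0.09]
side 0.4 221 [0.71 0.4  0.05] [0.75 0.5  0.09]
side 0.5 364 [0.2  0.5  0.05] [0.76 0.6  0.33]
side 0.6 3260 [0.2  0.6  0.05] [0.77 0.7  0.33]
side 0.7 854 [0.25 0.7  0.05] [0.76 0.78 0.26]
```

Request:
{"method": "carry_out", "body": {
  "increments": [0.3, -0.5, 0, 0, 0, 0.07, -0.3, 0.6, -1, 0, 0, 0, 0.13, -0.3, 0.6, -1, 0, 0, 0, 0.13, -0.3, 0.6, -1, 0, 0, 0, 0.13, -0.3]
}}

```text
t: 0.43
tcp_pos: [0.3182, 0.557, 0.2254]
tool_rot: [0.001, -0.035, 0.999, -0.003]
wrist_force: [1.1, -0.7, -0.6]
width: 0.0709
```

Request:
{"method": "carry_out", "body": {
  "increments": [0.3, -0.5, 0, 0, 0, 0.07, -0.3, 0.6, -1, 0, 0, 0, 0.13, -0.3, 0.6, -1, 0, 0, 0, 0.13, -0.3, 0.6, -1, 0, 0, 0, 0.13, -0.3]
}}

```text
t: 0.77
tcp_pos: [0.3929, 0.4319, 0.2249]
tool_rot: [0.001, -0.239, 0.971, -0.004]
wrist_force: [0.4, 0.2, -0.1]
width: 0.0605
```

Request:
{"method": "carry_out", "body": {
  "increments": [0.3, -0.5, -0.3, 0, 0, 0, -0.3, 0.6, -1, -0.7, 0, 0, 0, -0.3, 0.6, -1, -0.7, 0, 0, 0, -0.3, 0.6, -1, -0.7, 0, 0, 0, -0.3]
}}

```text
t: 1.1
tcp_pos: [0.4646, 0.3117, 0.1412]
tool_rot: [0.001, -0.239, 0.971, -0.004]
wrist_force: [0.5, 0.6, -0.1]
width: 0.0603
```

Request:
{"method": "carry_out", "body": {
  "increments": [0.086, -0.056, -0.35, 0, 0, 0, -0.3, 0.086, -0.056, -0.35, 0, 0, 0, -0.3, 0.086, -0.056, -0.35, 0, 0, 0, -0.3]
}}

```text
t: 1.35
tcp_pos: [0.4742, 0.3038, 0.0973]
tool_rot: [-0.001, -0.238, 0.971, -0.005]
wrist_force: [0.1, 0.9, -0.3]
width: 0.0604
```

Run:
```python
from h import *
print(ctrl.sense()['tcp_pos'],ctrl.sense()['tool_rot'])
o=[]
for n,(a,b,c,e) in [('top',(110,160,240,260)),('side',(190,70,320,170))]:
    p,d=ctrl.camera(n); np.savez(n+'1.npz',p=p,d=d); o.append(cv2.resize(p[b:e,a:c],(400,308),interpolation=cv2.INTER_CUBIC))
save('hov1',np.hstack(o))
```

```text
[0.47419032 0.30378006 0.09732546] [-6.89408669e-04 -2.37943074e-01  9.71266943e-01 -4.81088231e-03]
```

View pics/hov1.png

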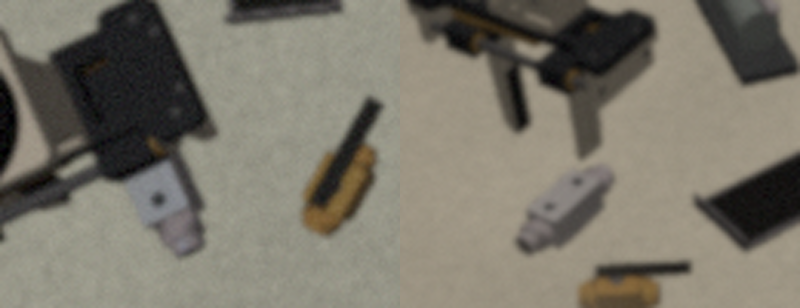

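In the side crop the open jaws hang above the long valve, one finger to each side, so I'll descend and grip.

Request:
{"method": "carry_out", "body": {
  "increments": [0.004, 0.012, -0.3, 0, 0, 0, -0.3, 0.004, 0.012, -0.55, 0, 0, 0, -0.3, 0.004, 0.012, -0.69, 0, 0, 0, -0.3, 0.004, 0.012, -0.69, 0, 0, 0, -0.3, 0.004, 0.012, -0.69, 0, 0, 0, -0.3]
}}

```text
t: 1.87
tcp_pos: [0.4744, 0.3098, 0.0184]
tool_rot: [0.002, -0.241, 0.971, -0.003]
wrist_force: [0.2, -0.3, 0.4]
width: 0.0605
```

Run:
```python
from h import *
print(ctrl.sense()['tcp_pos'],ctrl.sense()['wrist_force'])
o=[]
for n,(a,b,c,e) in [('top',(110,160,240,260)),('side',(190,70,320,170))]:
    p,d=ctrl.camera(n); o.append(cv2.resize(p[b:e,a:c],(400,308),interpolation=cv2.INTER_CUBIC))
save('low1',np.hstack(o))
```

```text
[0.47443663 0.30977855 0.01837   ] [ 0.17599828 -0.30661574  0.42569075]
```

View pics/low1.png

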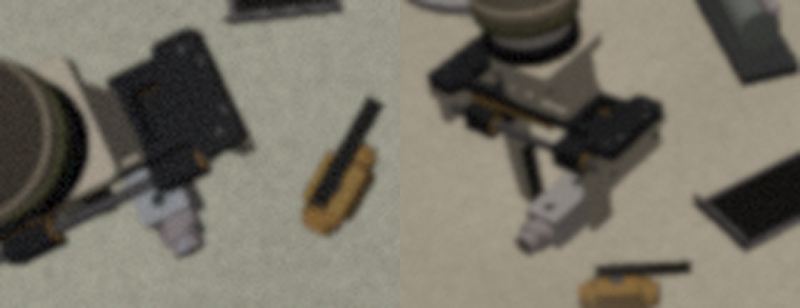

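Request:
{"method": "carry_out", "body": {
  "increments": [0, 0, -0.03, 0, 0, 0, 0.2, 0, 0, -0.03, 0, 0, 0, 1, 0, 0, -0.03, 0, 0, 0, 1, 0, 0, -0.03, 0, 0, 0, 1, 0, 0, -0.03, 0, 0, 0, 1]
}}

```text
t: 2.38
tcp_pos: [0.4758, 0.3092, 0.0161]
tool_rot: [0.003, -0.24, 0.971, -0.003]
wrist_force: [1.2, -2.0, 6.2]
width: 0.0322
```

Request:
{"method": "carry_out", "body": {
  "increments": [0, 0, 0, 0, 0, 0, 1, 0, 0, 0, 0, 0, 0, 1]
}}

```text
t: 2.55
tcp_pos: [0.4758, 0.3091, 0.0161]
tool_rot: [0.003, -0.24, 0.971, -0.003]
wrist_force: [0.4, -0.3, 1.3]
width: 0.0318
```

Request:
{"method": "carry_out", "body": {
  "increments": [0, 0, 0.3, 0, 0, 0, 1, 0, 0, 0.6, 0, 0, 0, 1, 0.2, -0.1, 0.7, 0, 0, -0.04, 1, 0.5, -0.25, 0.7, 0, 0, -0.08, 1, 0.8, -0.35, 0.7, 0, 0, -0.113, 1]
}}

```text
t: 2.97
tcp_pos: [0.5722, 0.2659, 0.1011]
tool_rot: [0.002, -0.062, 0.998, -0.003]
wrist_force: [0.3, -1.0, -5.9]
width: 0.0318
```

Request:
{"method": "carry_out", "body": {
  "increments": [0.3, -0.1, 0, 0, 0, 0, 1, 0.6, -0.18, 0, 0, 0, 0, 1, 0.6, -0.18, 0, 0, 0, 0, 1]
}}

```text
t: 3.22
tcp_pos: [0.6518, 0.239, 0.1005]
tool_rot: [0.005, -0.058, 0.998, -0.005]
wrist_force: [2.4, -1.3, -6.5]
width: 0.032
```

Request:
{"method": "carry_out", "body": {
  "increments": [0.038, 0.042, -0.2, 0, 0, 0.004, 1, 0.038, 0.042, -0.45, 0, 0, 0.004, 1, 0.038, 0.042, -0.6, 0, 0, 0.004, 1, 0.038, 0.042, -0.62, 0, 0, 0.004, 1, 0.038, 0.042, -0.62, 0, 0, 0.004, 1]
}}

```text
t: 3.63
tcp_pos: [0.6545, 0.2436, 0.0241]
tool_rot: [0.003, -0.065, 0.998, -0.005]
wrist_force: [-1.2, 0.6, -4.9]
width: 0.0317
```

Run:
```python
from h import *
s=ctrl.sense();print(s['tcp_pos'],s['tool_rot'],s['wrist_force'])
o=[]
for n,(a,b,c,e) in [('top',(140,80,270,180)),('side',(240,60,370,160))]:
    p,d=ctrl.camera(n); o.append(cv2.resize(p[b:e,a:c],(400,308),interpolation=cv2.INTER_CUBIC))
save('pl1',np.hstack(o))
```

```text
[0.65454789 0.24359225 0.02406946] [ 0.00292644 -0.06489586  0.99787342 -0.00534838] [-1.17208183  0.60334187 -4.92614451]
```

View pics/pl1.png

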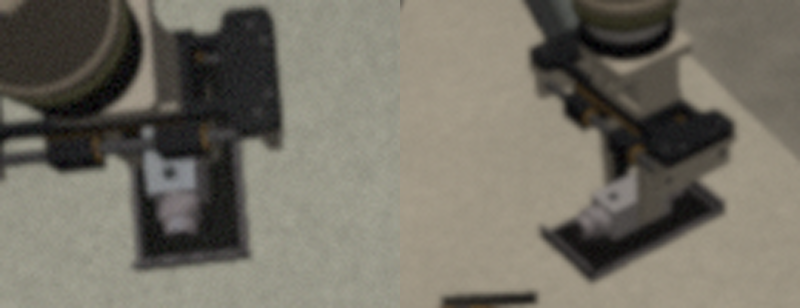

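The valve sits inside the tray outline in both views. I'll lower it the last 4 mm and release.

Request:
{"method": "carry_out", "body": {
  "increments": [0.015, 0, -0.03, 0, 0, 0, 1, 0.015, 0, -0.04, 0, 0, 0, 1, 0.015, 0, -0.04, 0, 0, 0, 1]
}}

```text
t: 3.98
tcp_pos: [0.6587, 0.2445, 0.0227]
tool_rot: [0.006, -0.065, 0.998, -0.004]
wrist_force: [0.2, 0.1, -7.0]
width: 0.0316
```

Request:
{"method": "carry_out", "body": {
  "increments": [-0.02, 0, -0.03, 0, 0, 0, 1, -0.02, 0, -0.035, 0, 0, 0, 1, -0.02, 0, -0.035, 0, 0, 0, 1]
}}

```text
t: 4.23
tcp_pos: [0.6574, 0.2447, 0.0202]
tool_rot: [0.007, -0.065, 0.998, -0.004]
wrist_force: [0.7, -1.1, 4.7]
width: 0.0317
```

Request:
{"method": "carry_out", "body": {
  "increments": [0, 0, 0, 0, 0, 0, 0.3, 0, 0, 0, 0, 0, 0, 0, 0, 0, 0, 0, 0, 0, -0.3, 0, 0, 0, 0, 0, 0, -0.3, 0, 0, 0, 0, 0, 0, -0.3]
}}

```text
t: 4.65
tcp_pos: [0.6574, 0.2448, 0.0202]
tool_rot: [0.007, -0.065, 0.998, -0.004]
wrist_force: [0.5, -1.0, -0.9]
width: 0.0548
```

Request:
{"method": "carry_out", "body": {
  "increments": [0, 0, 0.2, 0, 0, 0, -0.3, 0, 0, 0.5, 0, 0, 0, -0.3, 0, 0, 0.8, 0, 0, 0, -0.3, 0, 0, 1, 0, 0, 0, -0.3, 0, 0, 1, 0, 0, 0, -0.3]
}}

```text
t: 5.07
tcp_pos: [0.6599, 0.246, 0.146]
tool_rot: [0.011, -0.064, 0.998, -0.003]
wrist_force: [0.5, 0.2, -0.3]
width: 0.0604
```

Request:
{"method": "carry_out", "body": {
  "increments": [-0.1, -0.35, 0, 0, 0, -0.04, -0.3, -0.2, -0.7, 0, 0, 0, -0.08, -0.3, -0.3, -1, 0, 0, 0, -0.12, -0.3, -0.3, -1, 0, 0, 0, -0.16, -0.3, -0.3, -1, 0, 0, 0, -0.177, -0.3]
}}

```text
t: 5.48
tcp_pos: [0.6232, 0.1224, 0.1458]
tool_rot: [0.01, 0.218, 0.976, -0.006]
wrist_force: [0.2, 1.9, 0.3]
width: 0.0604
```

Request:
{"method": "carry_out", "body": {
  "increments": [-0.1, -0.35, 0, 0, 0, -0.04, -0.3, -0.2, -0.7, 0, 0, 0, -0.08, -0.3, -0.3, -1, 0, 0, 0, -0.12, -0.3, -0.3, -1, 0, 0, 0, -0.16, -0.3, -0.3, -1, 0, 0, 0, -0.177, -0.3]
}}

```text
t: 5.9
tcp_pos: [0.5859, -0.0015, 0.1455]
tool_rot: [0.007, 0.482, 0.876, -0.01]
wrist_force: [-0.3, 1.1, -0.5]
width: 0.0603
```

```bash
cat >> h.py <<'E'
def jaw(q):
    from scipy.spatial.transform import Rotation as R
    y=R.from_quat([q[1],q[2],q[3],q[0]]).as_matrix()[:,1]; return np.degrees(np.arctan2(y[1],y[0]))
def st():
    s=ctrl.sense(); print('tcp',s['tcp_pos'].round(4),'jaw',jaw(s['tool_rot']).round(2),'j',s['joint_positions'].round(2),'F',s['wrist_force'].round(1),'w',round(s['width'],4)); return s
def tray(n,p,box,z=.004,thr=95):
    a,b,c,e=box; g=cv2.cvtColor(p,cv2.COLOR_RGB2GRAY)[b:e,a:c]
    cs,_=cv2.findContours(cv2.morphologyEx((g<thr).astype(np.uint8),cv2.MORPH_CLOSE,np.ones((3,3))),0,1); q=max(cs,key=cv2.contourArea).reshape(-1,2)+[a,b]
    w=plane(n,q,z); return cv2.minAreaRect((w[:,:2]*1000).astype(np.float32))
def valve(n,d,box,lo=.015,hi=.06):
    a,b,c,e=box; s=world(n,d)[b:e,a:c]; m=(s[...,2]>lo)&(s[...,2]<hi)
    nl,lab,stt,_=cv2.connectedComponentsWithStats(m.astype(np.uint8)); m=lab==1+stt[1:,4].argmax()
    q=s[m]; r=cv2.minAreaRect((q[:,:2]*1000).astype(np.float32)); return r,np.percentile(q[:,2],90)
E
python3 - <<'E'
from h import *
st()
p,d=ctrl.camera('top'); save('after1',cv2.resize(p[80:260,120:420],(800,480)))
print(valve('top',d,(170,85,230,178)),tray('top',p,(170,85,230,178)))
E
```

```text
tcp [ 0.5859 -0.0015  0.1455] jaw 32.3 j [-0.24  0.54  0.19  2.01 -0.13  0.6   0.6 ] F [-0.3  1.1 -0.5] w 0.0603Traceback (most recent call last):
  File "<stdin>", line 4, in <module>
  File "h.py", line 25, in valve
    nl,lab,stt,_=cv2.connectedComponentsWithStats(m.astype(np.uint8)); m=lab==1+stt[1:,4].argmax()
                                                                                ~~~~~~~~~~~~~~~~^^
ValueError: attempt to get argmax of an empty sequence
```

View pics/after1.png

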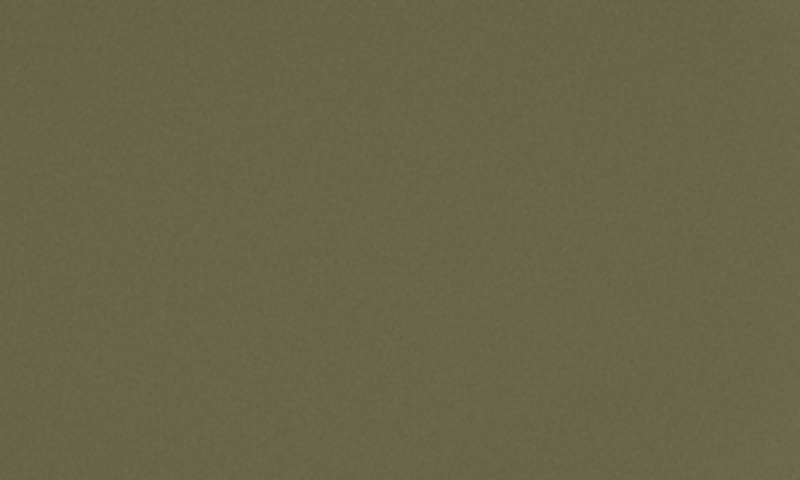

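The arm blocks the top camera here, so the picture only shows a link. I'll move on and check the tray later.

Request:
{"method": "carry_out", "body": {
  "increments": [-0.1, -0.3, 0, 0, 0, -0.04, -0.3, -0.2, -0.6, 0, 0, 0, -0.08, -0.3, -0.285, -0.87, 0, 0, 0, -0.12, -0.3, -0.285, -0.87, 0, 0, 0, -0.16, -0.3, -0.285, -0.87, 0, 0, 0, -0.174, -0.3]
}}

```text
t: 6.37
tcp_pos: [0.5516, -0.1059, 0.1452]
tool_rot: [0.005, 0.704, 0.71, -0.011]
wrist_force: [0.7, 0.3, 0.2]
width: 0.0605
```

Request:
{"method": "carry_out", "body": {
  "increments": [-0.1, -0.3, 0, 0, 0, -0.04, -0.3, -0.2, -0.6, 0, 0, 0, -0.08, -0.3, -0.285, -0.87, 0, 0, 0, -0.12, -0.3, -0.285, -0.87, 0, 0, 0, -0.16, -0.3, -0.285, -0.87, 0, 0, 0, -0.174, -0.3]
}}

```text
t: 6.78
tcp_pos: [0.5166, -0.2125, 0.1449]
tool_rot: [0.002, 0.871, 0.49, -0.013]
wrist_force: [0.3, 0.9, -0.1]
width: 0.0605
```

Request:
{"method": "carry_out", "body": {
  "increments": [-0.1, -0.3, 0, 0, 0, -0.04, -0.3, -0.2, -0.6, -0.1, 0, 0, -0.08, -0.3, -0.285, -0.85, -0.3, 0, 0, -0.12, -0.3, -0.285, -0.85, -0.4, 0, 0, -0.16, -0.3, -0.285, -0.85, -0.4, 0, 0, -0.174, -0.3]
}}

```text
t: 7.2
tcp_pos: [0.4804, -0.3158, 0.0942]
tool_rot: [-0.002, 0.972, 0.233, -0.014]
wrist_force: [1.0, 0.4, 0.2]
width: 0.0607
```

Run:
```python
from h import *
st()
p,d=ctrl.camera('top'); save('after1b',p)
print(valve('top',d,(170,85,230,178)),tray('top',p,(170,85,230,178)))
p,d=ctrl.camera('side');save('side1b',p); print(valve('side',d,(280,100,352,154)))
```

```text
tcp [ 0.4804 -0.3158  0.0942] jaw -63.05 j [ 0.11  0.68  0.55  2.06 -0.6   0.59 -0.01] F [1.  0.4 0.2] w 0.0607
(((655.76171875, 245.23011779785156), (111.33474731445312, 32.429630279541016), 7.067044734954834), np.float64(0.03627438788208979)) ((654.7935791015625, 244.0883331298828), (148.60520935058594, 75.35322570800781), 7.281170845031738)
(((661.56982421875, 240.80972290039062), (123.78759002685547, 36.02721405029297), 7.334095478057861), np.float64(0.03695405710396267))
```

View pics/after1b.png

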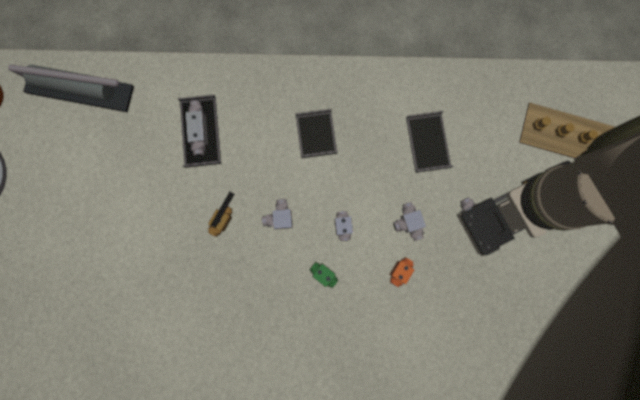

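View pics/side1b.png

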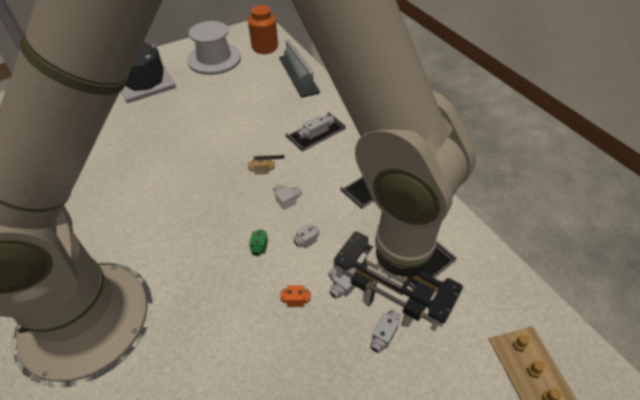

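The long valve sits within about 1 mm of its tray's centre in the top view, at (196,128). The gripper is now above the medium valve, so I'll descend.

Request:
{"method": "carry_out", "body": {
  "increments": [0.025, 0, -0.2, 0, 0, 0.0085, -0.3, 0.025, 0, -0.4, 0, 0, 0.0085, -0.3, 0.025, 0, -0.5, 0, 0, 0.0085, -0.3, 0.025, 0, -0.5, 0, 0, 0.0085, -0.3]
}}

```text
t: 7.63
tcp_pos: [0.4842, -0.3131, 0.0336]
tool_rot: [-0.003, 0.968, 0.252, -0.015]
wrist_force: [0.0, 0.6, 0.1]
width: 0.0609
```

Run:
```python
from h import *
st()
```

```text
tcp [ 0.4842 -0.3131  0.0336] jaw -60.83 j [ 0.18  0.76  0.45  2.08 -0.67  0.47  0.07] F [0.  0.6 0.1] w 0.0609
```

```bash
cat >> h.py <<'E'
def inc(x,y,z,jawdeg):
    from scipy.spatial.transform import Rotation as R
    s=ctrl.sense();q=s['tool_rot'];C=R.from_quat([q[1],q[2],q[3],q[0]])
    a=np.radians(jawdeg);Y=np.array([np.cos(a),np.sin(a),0]);Z=np.array([0,0,-1.]);T=R.from_matrix(np.c_[np.cross(Y,Z),Y,Z])
    print('inc',((np.array([x,y,z])-s['tcp_pos'])/.12).round(3),((T*C.inv()).as_rotvec()/np.pi).round(4))
E
python3 - <<'E'
from h import *
inc(.4834,-.316,.0145,-61.8)
E
```

```text
inc [-0.007 -0.024 -0.159] [ 0.0002 -0.0096 -0.0055]
```

Request:
{"method": "carry_out", "body": {
  "increments": [-0.007, -0.024, -0.06, 0, -0.01, -0.005, -0.3, -0.007, -0.024, -0.13, 0, -0.01, -0.005, -0.3, -0.007, -0.024, -0.16, 0, -0.01, -0.005, -0.3, -0.007, -0.024, -0.16, 0, -0.01, -0.005, -0.3]
}}

```text
t: 7.97
tcp_pos: [0.4835, -0.3158, 0.0144]
tool_rot: [0.0, 0.97, 0.245, 0.0]
wrist_force: [0.4, 1.0, -0.3]
width: 0.0606
```

Run:
```python
from h import *
st();inc(.4834,-.316,.0145,-61.8)
p,d=ctrl.camera('side');save('low2',cv2.resize(p[240:360,310:470],(800,600)))
```

```text
tcp [ 0.4835 -0.3158  0.0144] jaw -61.68 j [ 0.24  0.77  0.37  2.1  -0.72  0.4   0.11] F [ 0.4  1.  -0.3] w 0.0606
inc [-0.001 -0.001  0.001] [ 0.0001  0.0002 -0.0007]
```

View pics/low2.png

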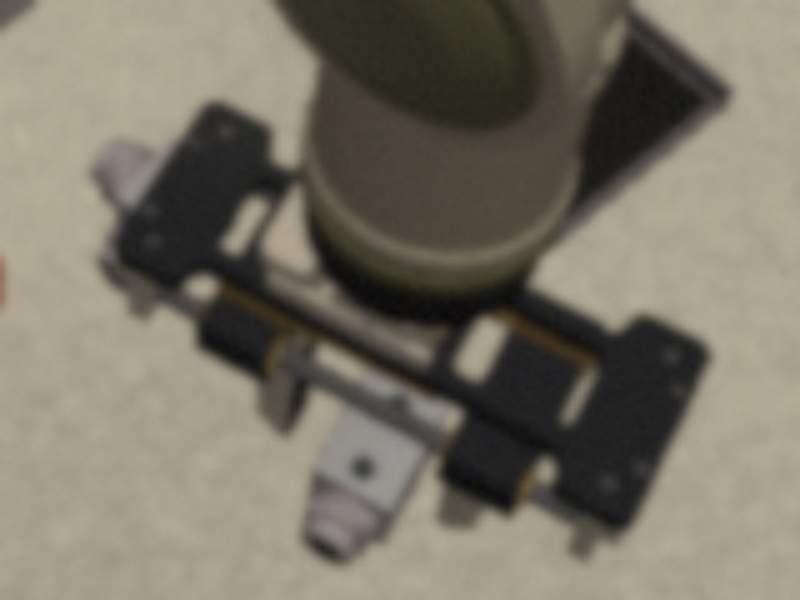

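The fingers straddle the medium valve and the forces are near zero, so I'll close.

Request:
{"method": "carry_out", "body": {
  "increments": [0, 0, 0, 0, 0, 0, 0.2, 0, 0, 0, 0, 0, 0, 1, 0, 0, 0, 0, 0, 0, 1, 0, 0, 0, 0, 0, 0, 1, 0, 0, 0, 0, 0, 0, 1]
}}

```text
t: 8.43
tcp_pos: [0.4843, -0.3163, 0.015]
tool_rot: [0.001, 0.97, 0.245, 0.001]
wrist_force: [0.6, -0.8, -1.4]
width: 0.0318
```

Request:
{"method": "carry_out", "body": {
  "increments": [0, 0, 0, 0, 0, 0, 1, 0, 0, 0, 0, 0, 0, 1]
}}

```text
t: 8.6
tcp_pos: [0.4842, -0.3164, 0.015]
tool_rot: [0.001, 0.97, 0.245, 0.001]
wrist_force: [0.5, 0.1, -0.4]
width: 0.0317
```

Run:
```python
from h import *
st()
```

```text
tcp [ 0.4842 -0.3164  0.015 ] jaw -61.66 j [ 0.23  0.77  0.38  2.1  -0.72  0.4   0.11] F [ 0.5  0.1 -0.4] w 0.0317
```

Request:
{"method": "carry_out", "body": {
  "increments": [0, 0, 0.3, 0, 0, 0, 1, 0, 0, 0.6, 0, 0, 0, 1, 0.2, 0.1, 0.71, 0, 0, -0.04, 1, 0.5, 0.25, 0.71, 0, 0, -0.08, 1, 0.7, 0.4, 0.71, 0, 0, -0.107, 1]
}}

```text
t: 9.02
tcp_pos: [0.5712, -0.2677, 0.1015]
tool_rot: [0.001, 0.997, 0.076, 0.002]
wrist_force: [2.7, 0.3, -4.9]
width: 0.0319
```

Request:
{"method": "carry_out", "body": {
  "increments": [0.3, 0.15, 0, 0, 0, 0, 1, 0.6, 0.31, 0, 0, 0, 0, 1, 0.6, 0.31, 0, 0, 0, 0, 1]
}}

```text
t: 9.27
tcp_pos: [0.651, -0.2224, 0.0998]
tool_rot: [-0.0, 0.997, 0.081, 0.004]
wrist_force: [2.2, 0.7, -5.0]
width: 0.0319
```

Run:
```python
from h import *
st();inc(.641,-.2308,.026,-80.8)
```

```text
tcp [ 0.651  -0.2224  0.0998] jaw -80.7 j [-0.16  0.8   0.68  1.82 -0.71  0.78 -0.5 ] F [ 2.2  0.7 -5. ] w 0.0319
inc [-0.083 -0.07  -0.615] [-0.0003  0.0023 -0.0006]
```

Request:
{"method": "carry_out", "body": {
  "increments": [-0.08, -0.07, -0.2, 0, 0, 0, 1, -0.08, -0.07, -0.45, 0, 0, 0, 1, -0.08, -0.07, -0.6, 0, 0, 0, 1, -0.08, -0.07, -0.61, 0, 0, 0, 1, -0.08, -0.07, -0.61, 0, 0, 0, 1]
}}

```text
t: 9.68
tcp_pos: [0.6401, -0.2305, 0.0254]
tool_rot: [-0.001, 0.997, 0.081, 0.002]
wrist_force: [0.1, -1.0, -3.7]
width: 0.0318
```

Run:
```python
from h import *
st();inc(.641,-.2308,.0188,-80.8)
```

```text
tcp [ 0.6401 -0.2305  0.0254] jaw -80.71 j [-0.09  0.88  0.59  1.86 -0.79  0.65 -0.42] F [ 0.1 -1.  -3.7] w 0.0318
inc [ 0.007 -0.003 -0.055] [-0.0007  0.0013 -0.0005]
```

Request:
{"method": "carry_out", "body": {
  "increments": [0.007, -0.003, -0.03, 0, 0, 0, 1, 0.007, -0.003, -0.055, 0, 0, 0, 1, 0.007, -0.003, -0.055, 0, 0, 0, 1, 0.007, -0.003, -0.055, 0, 0, 0, 1]
}}

```text
t: 10.02
tcp_pos: [0.6413, -0.2309, 0.0195]
tool_rot: [-0.001, 0.997, 0.081, 0.003]
wrist_force: [-0.1, 0.7, -5.0]
width: 0.0315
```

Request:
{"method": "carry_out", "body": {
  "increments": [0, 0, -0.012, 0, 0, 0, 1, 0, 0, -0.012, 0, 0, 0, 1, 0, 0, -0.012, 0, 0, 0, 1]
}}

```text
t: 10.27
tcp_pos: [0.6416, -0.231, 0.019]
tool_rot: [-0.001, 0.997, 0.081, 0.003]
wrist_force: [-1.5, 1.7, 5.8]
width: 0.0317
```

Contact with the bed. Releasing and rising.

Request:
{"method": "carry_out", "body": {
  "increments": [0, 0, 0, 0, 0, 0, 0.3, 0, 0, 0, 0, 0, 0, 0, 0, 0, 0, 0, 0, 0, -0.3, 0, 0, 0, 0, 0, 0, -0.3, 0, 0, 0, 0, 0, 0, -0.3]
}}

```text
t: 10.68
tcp_pos: [0.6417, -0.2311, 0.019]
tool_rot: [-0.001, 0.997, 0.081, 0.003]
wrist_force: [-0.4, 0.1, -0.4]
width: 0.0543
```

Request:
{"method": "carry_out", "body": {
  "increments": [0, 0, 0.2, 0, 0, 0, -0.3, 0, 0, 0.5, 0, 0, 0, -0.3, 0, 0, 0.8, 0, 0, 0, -0.3, 0, 0, 0.8, 0, 0, 0, -0.3]
}}

```text
t: 11.02
tcp_pos: [0.6441, -0.2334, 0.1212]
tool_rot: [0.001, 0.997, 0.081, 0.007]
wrist_force: [0.2, -0.2, -0.0]
width: 0.0606
```

Run:
```python
from h import *
st();inc(.4633,-.0543,.1,-82.8)
p,d=ctrl.camera('top');save('after2',p)
```

```text
tcp [ 0.6441 -0.2334  0.1212] jaw -80.76 j [-0.15  0.77  0.7   1.82 -0.69  0.8  -0.5 ] F [ 0.2 -0.2 -0. ] w 0.0606
inc [-1.507  1.493 -0.177] [ 0.0005  0.0044 -0.0113]
```

View pics/after2.png

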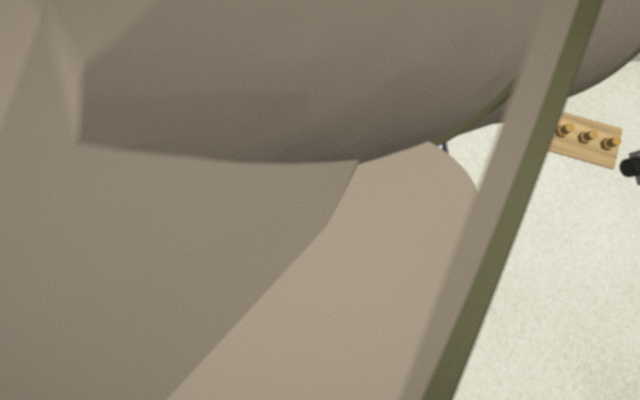

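The arm blocks the top camera again, so I'll go on to the short valve.

Request:
{"method": "carry_out", "body": {
  "increments": [-0.2, 0.2, 0, 0, 0, 0, -0.3, -0.45, 0.45, 0, 0, 0.002, 0, -0.3, -0.75, 0.75, 0, 0, 0.004, -0.01, -0.3, -0.75, 0.75, 0, 0, 0.004, -0.01, -0.3, -0.75, 0.75, 0, 0, 0.004, -0.01, -0.3]
}}

```text
t: 11.48
tcp_pos: [0.551, -0.1393, 0.1177]
tool_rot: [-0.001, 0.998, 0.066, -0.002]
wrist_force: [0.3, 0.1, -0.5]
width: 0.0605
```

Request:
{"method": "carry_out", "body": {
  "increments": [-0.2, 0.2, 0, 0, 0, 0, -0.3, -0.45, 0.45, -0.1, 0, 0, 0, -0.3, -0.75, 0.75, -0.2, 0, 0, 0, -0.3, -0.75, 0.75, -0.2, 0, 0, 0, -0.3, -0.75, 0.75, -0.2, 0, 0, 0, -0.3]
}}

```text
t: 11.9
tcp_pos: [0.4589, -0.0474, 0.0927]
tool_rot: [-0.002, 0.998, 0.067, -0.003]
wrist_force: [0.0, -0.3, 0.1]
width: 0.06
```

Run:
```python
from h import *
st();inc(.4628,-.0545,.035,-82.8)
p,d=ctrl.camera('side');save('hov3',p)
p,d=ctrl.camera('top');save('hov3t',p)
```

```text
tcp [ 0.4589 -0.0474  0.0927] jaw -82.27 j [-0.43  0.61  0.61  2.33 -0.86  0.45 -0.53] F [ 0.  -0.3  0.1] w 0.06
inc [ 0.033 -0.059 -0.481] [-0.0011 -0.0022 -0.003 ]
```

View pics/hov3.png

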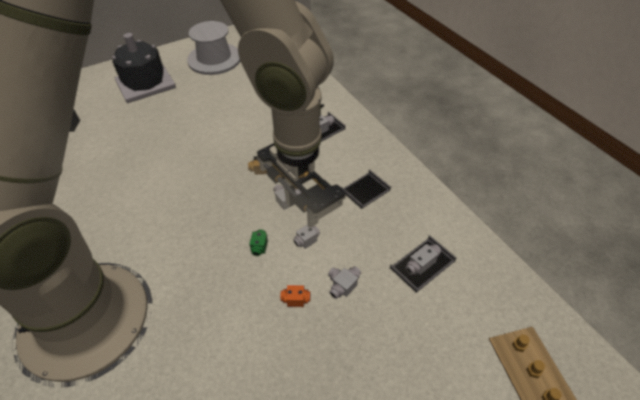

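View pics/hov3t.png

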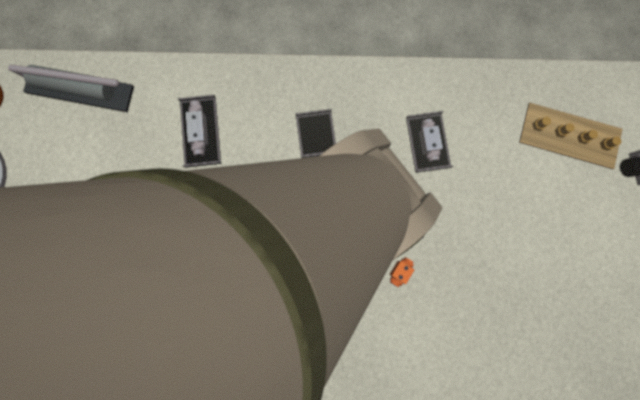

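The medium valve lies centred in its tray at (432,138) in the top view. I'll descend on the short valve in steps, watching the joints.

Request:
{"method": "carry_out", "body": {
  "increments": [0.033, -0.059, -0.15, 0, -0.002, -0.003, -0.3, 0.033, -0.059, -0.35, 0, -0.002, -0.003, -0.3, 0.033, -0.059, -0.48, 0, -0.002, -0.003, -0.3, 0.033, -0.059, -0.48, 0, -0.002, -0.003, -0.3]
}}

```text
t: 12.33
tcp_pos: [0.468, -0.059, 0.034]
tool_rot: [-0.0, 0.998, 0.061, 0.002]
wrist_force: [0.5, 0.1, 0.9]
width: 0.0607
```

Run:
```python
from h import *
st();inc(.4628,-.0545,.0145,-82.8)
```

```text
tcp [ 0.468 -0.059  0.034] jaw -83.04 j [-0.25  0.69  0.37  2.33 -1.    0.28 -0.42] F [0.5 0.1 0.9] w 0.0607
inc [-0.043  0.037 -0.163] [-0.0002  0.0011  0.0014]
```

Request:
{"method": "carry_out", "body": {
  "increments": [-0.04, 0.037, -0.08, 0, 0, 0, -0.3, -0.04, 0.037, -0.08, 0, 0, 0, -0.3]
}}

```text
t: 12.5
tcp_pos: [0.464, -0.0558, 0.0238]
tool_rot: [-0.0, 0.998, 0.06, 0.002]
wrist_force: [-0.3, -0.1, -0.1]
width: 0.0604
```

Run:
```python
from h import *
st();inc(.4628,-.0545,.0145,-82.8)
```

```text
tcp [ 0.464  -0.0558  0.0238] jaw -83.16 j [-0.2   0.69  0.3   2.35 -1.01  0.23 -0.43] F [-0.3 -0.1 -0.1] w 0.0604
inc [-0.01   0.011 -0.078] [-0.0002  0.0011  0.002 ]
```

Request:
{"method": "carry_out", "body": {
  "increments": [-0.01, 0.01, -0.04, 0, 0, 0.002, -0.3, -0.01, 0.01, -0.07, 0, 0, 0.002, -0.3, -0.01, 0.01, -0.07, 0, 0, 0.002, -0.3]
}}

```text
t: 12.75
tcp_pos: [0.4636, -0.0553, 0.0156]
tool_rot: [-0.0, 0.998, 0.062, 0.002]
wrist_force: [-0.2, -0.1, 0.1]
width: 0.0605
```

Run:
```python
from h import *
st();inc(.4628,-.0545,.0145,-82.8)
p,d=ctrl.camera('side');save('low3',cv2.resize(p[150:270,240:400],(800,600)))
```

```text
tcp [ 0.4636 -0.0553  0.0156] jaw -82.85 j [-0.17  0.7   0.25  2.35 -1.01  0.19 -0.42] F [-0.2 -0.1  0.1] w 0.0605
inc [-0.007  0.007 -0.009] [-0.0001  0.0014  0.0003]
```

View pics/low3.png

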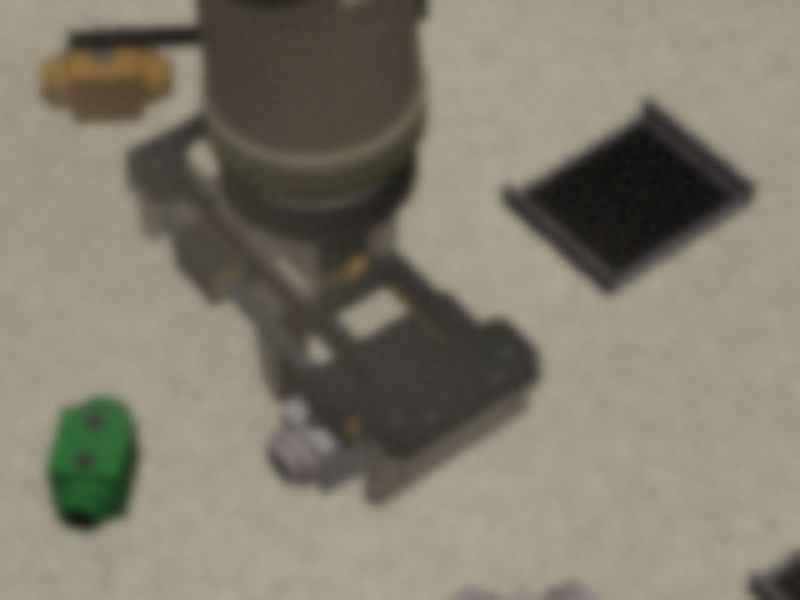

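The near hex end shows between the fingers, so I'll close.

Request:
{"method": "carry_out", "body": {
  "increments": [0, 0, 0, 0, 0, 0, 0.2, 0, 0, 0, 0, 0, 0, 1, 0, 0, 0, 0, 0, 0, 1, 0, 0, 0, 0, 0, 0, 1, 0, 0, 0, 0, 0, 0, 1]
}}

```text
t: 13.22
tcp_pos: [0.4636, -0.0552, 0.0159]
tool_rot: [0.0, 0.998, 0.062, 0.002]
wrist_force: [-0.0, -1.1, 1.5]
width: 0.0317
```

Request:
{"method": "carry_out", "body": {
  "increments": [0, 0, 0, 0, 0, 0, 1, 0, 0, 0, 0, 0, 0, 1]
}}

```text
t: 13.38
tcp_pos: [0.4636, -0.0552, 0.0159]
tool_rot: [0.0, 0.998, 0.063, 0.002]
wrist_force: [-0.8, 0.3, 0.0]
width: 0.0318
```

Run:
```python
from h import *
st();inc(.6545,.0025,.1,-81.6)
```

```text
tcp [ 0.4636 -0.0552  0.0159] jaw -82.83 j [-0.17  0.7   0.25  2.35 -1.01  0.19 -0.42] F [-0.8  0.3  0. ] w 0.0318
inc [1.591 0.481 0.701] [-0.      0.0014  0.0068]
```

Request:
{"method": "carry_out", "body": {
  "increments": [0, 0, 0.3, 0, 0, 0, 1, 0, 0, 0.6, 0, 0, 0, 1, 0.2, 0.1, 0.7, 0, 0, 0.003, 1, 0.5, 0.17, 0.7, 0, 0, 0.007, 1, 0.8, 0.25, 0.7, 0, 0, 0.007, 1]
}}

```text
t: 13.8
tcp_pos: [0.5603, -0.0243, 0.1013]
tool_rot: [-0.0, 0.997, 0.074, 0.003]
wrist_force: [0.4, 0.2, -3.1]
width: 0.0316
```

Request:
{"method": "carry_out", "body": {
  "increments": [0.35, 0.1, 0, 0, 0, 0, 1, 0.7, 0.2, 0, 0, 0, 0, 1, 0.7, 0.2, 0, 0, 0, 0, 1]
}}

```text
t: 14.05
tcp_pos: [0.6509, 0.0037, 0.1007]
tool_rot: [-0.0, 0.997, 0.077, 0.005]
wrist_force: [1.2, -0.0, -3.5]
width: 0.0318
```

Run:
```python
from h import *
st();inc(.6545,.0025,.027,-81.6)
```

```text
tcp [0.6509 0.0037 0.1007] jaw -81.18 j [-0.51  0.77  0.69  1.91 -0.73  0.72 -0.81] F [ 1.2 -0.  -3.5] w 0.0318
inc [ 0.03  -0.01  -0.615] [-0.0003  0.0031 -0.0023]
```

Request:
{"method": "carry_out", "body": {
  "increments": [0.03, -0.01, -0.2, 0, 0.003, -0.002, 1, 0.03, -0.01, -0.45, 0, 0.003, -0.002, 1, 0.03, -0.01, -0.6, 0, 0.003, -0.002, 1, 0.03, -0.01, -0.61, 0, 0.003, -0.002, 1, 0.03, -0.01, -0.61, 0, 0.003, -0.002, 1]
}}

```text
t: 14.47
tcp_pos: [0.6533, 0.0024, 0.0264]
tool_rot: [-0.0, 0.997, 0.074, -0.001]
wrist_force: [0.2, 0.2, -1.9]
width: 0.0319
```

Run:
```python
from h import *
st();inc(.6545,.0025,.0197,-81.6)
p,d=ctrl.camera('side');save('pl3',cv2.resize(p[110:230,290:450],(800,600)))
```

```text
tcp [0.6533 0.0024 0.0264] jaw -81.57 j [-0.45  0.86  0.59  1.92 -0.82  0.62 -0.75] F [ 0.2  0.2 -1.9] w 0.0319
inc [ 0.01   0.001 -0.056] [-0.0002 -0.0009 -0.0002]
```

View pics/pl3.png

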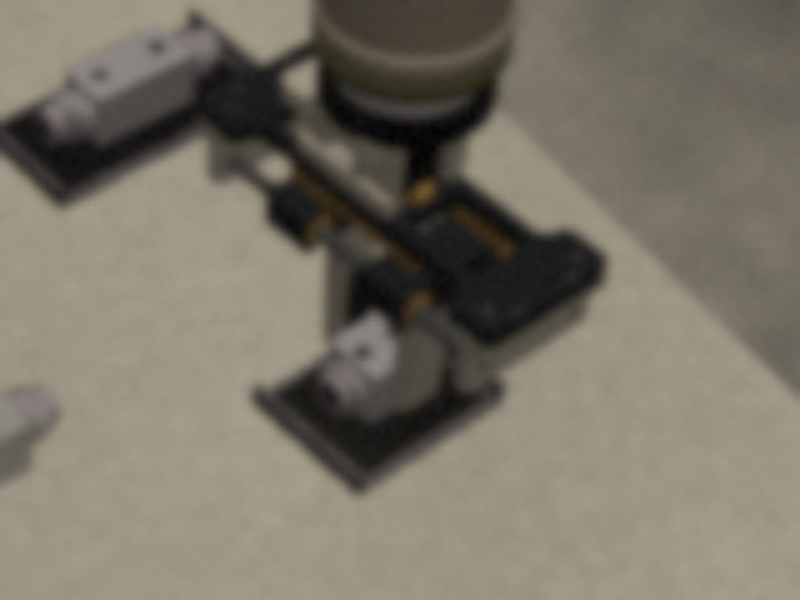

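The short valve hangs over its tray. I'll lower it to contact.

Request:
{"method": "carry_out", "body": {
  "increments": [0.01, 0, -0.03, 0, 0, 0, 1, 0.01, 0, -0.055, 0, 0, 0, 1, 0.01, 0, -0.058, 0, 0, 0, 1, 0.01, 0, -0.058, 0, 0, 0, 1]
}}

```text
t: 14.85
tcp_pos: [0.6556, 0.0023, 0.0212]
tool_rot: [-0.0, 0.997, 0.074, 0.0]
wrist_force: [0.5, 0.2, -3.1]
width: 0.0317
```

Request:
{"method": "carry_out", "body": {
  "increments": [-0.006, 0, -0.01, 0, 0, 0, 1, -0.006, 0, -0.016, 0, 0, 0, 1, -0.006, 0, -0.016, 0, 0, 0, 1]
}}

```text
t: 15.1
tcp_pos: [0.6549, 0.0023, 0.02]
tool_rot: [-0.001, 0.997, 0.074, 0.0]
wrist_force: [-2.1, 0.8, 4.3]
width: 0.032
```

Request:
{"method": "carry_out", "body": {
  "increments": [0, 0, 0, 0, 0, 0, 0.3, 0, 0, 0, 0, 0, 0, 0, 0, 0, 0, 0, 0, 0, -0.3, 0, 0, 0, 0, 0, 0, -0.3, 0, 0, 0, 0, 0, 0, -0.3]
}}

```text
t: 15.52
tcp_pos: [0.655, 0.0023, 0.02]
tool_rot: [-0.001, 0.997, 0.074, 0.0]
wrist_force: [-0.4, -0.4, -0.5]
width: 0.0546
```

Request:
{"method": "carry_out", "body": {
  "increments": [0, 0, 0.2, 0, 0, 0, -0.3, 0, 0, 0.5, 0, 0, 0, -0.3, 0, 0, 0.8, 0, 0, 0, -0.3, 0, 0, 1, 0, 0, 0, -0.3, 0, 0, 1, 0, 0, 0, -0.3]
}}

```text
t: 15.93
tcp_pos: [0.6574, 0.0014, 0.145]
tool_rot: [-0.0, 0.997, 0.073, 0.004]
wrist_force: [0.8, -0.4, -0.1]
width: 0.0604
```

Request:
{"method": "carry_out", "body": {
  "increments": [-0.1, -0.35, 0, 0, 0, 0, -0.3, -0.2, -0.7, 0, 0, 0, 0, -0.3, -0.3, -1, 0, 0, 0, 0, -0.3, -0.3, -1, 0, 0, 0, 0, -0.3]
}}

```text
t: 16.27
tcp_pos: [0.6181, -0.128, 0.146]
tool_rot: [0.002, 0.998, 0.068, 0.004]
wrist_force: [-0.4, -0.2, 1.0]
width: 0.0604
```

Request:
{"method": "carry_out", "body": {
  "increments": [-0.1, -0.35, 0, 0, 0, 0, -0.3, -0.2, -0.7, 0, 0, 0, 0, -0.3, -0.3, -1, 0, 0, 0, 0, -0.3, -0.3, -1, 0, 0, 0, 0, -0.3]
}}

```text
t: 16.6
tcp_pos: [0.5789, -0.2553, 0.1465]
tool_rot: [0.004, 0.998, 0.064, 0.004]
wrist_force: [0.2, 0.1, 0.5]
width: 0.06
```

Request:
{"method": "carry_out", "body": {
  "increments": [-0.1, -0.35, 0, 0, 0, 0, -0.3, -0.2, -0.7, 0, 0, 0, 0, -0.3, -0.3, -1, 0, 0, 0, 0, -0.3, -0.3, -1, 0, 0, 0, 0, -0.3]
}}

```text
t: 16.93
tcp_pos: [0.539, -0.3829, 0.1471]
tool_rot: [0.006, 0.998, 0.06, 0.003]
wrist_force: [-0.8, -0.6, 1.2]
width: 0.0607
```

Run:
```python
from h import *
st()
p,d=ctrl.camera('top');save('end',p); B={'L':(170,85,230,178),'S':(288,100,345,168),'M':(398,102,460,182)}
for k,b in B.items():
    try: print(k,valve('top',d,b),tray('top',p,b))
    except Exception as e: print(k,e)
p,d=ctrl.camera('side');save('ends',p)
```

```text
tcp [ 0.539  -0.3829  0.1471] jaw -83.07 j [ 0.1   0.71  0.7   1.86 -0.62  0.79 -0.32] F [-0.8 -0.6  1.2] w 0.0607
L (((655.5870361328125, 245.35382080078125), (111.04524230957031, 32.615875244140625), 7.074431896209717), np.float64(0.036211946647176065)) ((654.835693359375, 244.2431640625), (148.7727508544922, 75.3564453125), 7.158670425415039)
S (((653.0606689453125, 3.5779953002929688), (58.255088806152344, 31.99019432067871), 8.568390846252441), np.float64(0.03638450931108146)) ((653.8412475585938, 2.9402999877929688), (96.03882598876953, 72.77935791015625), 8.804813385009766)
M (((639.83251953125, -229.09046936035156), (85.16857147216797, 32.92912673950195), 10.684185981750488), np.float64(0.0364331339013213)) ((640.3237915039062, -230.84286499023438), (120.69911193847656, 74.95573425292969), 9.068082809448242)
```

View pics/end.png

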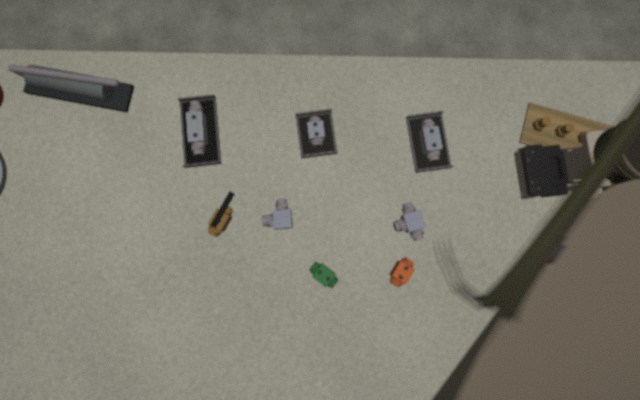

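View pics/ends.png

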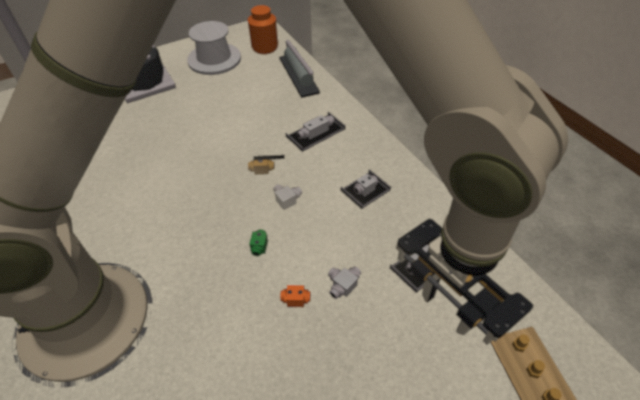

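Run:
```python
from h import *
s=st(); print(abs(s['joint_velocities']).max()); print(ctrl.sign_off())
```

```text
tcp [ 0.541  -0.3783  0.1463] jaw -82.92 j [ 0.1   0.71  0.69  1.86 -0.62  0.79 -0.32] F [ 0.2  0.4 -0.2] w 0.0605
0.05920757094476541
the job is handed in; nothing more can be done
None
```

All three valves are in their matching trays, placed long, then medium, then short, and released. I then raised the gripper, moved it clear and handed the job in at about 17 s.

- **Placement (final top view):** each valve is within about 2 mm of its tray's centre and within 2° of its length. The medium is furthest off, at 1.8 mm and 1.6°. All three tops read 36 mm above the bench, so the valves lie flat on the 4 mm bed.
- **Bystanders:** the tee, elbow, ball valve and the green and orange look-alikes appear at their starting pixels. I compared these by eye and did not measure them.
- **Disagreement between cameras:** the two cameras differed by about 3–7 mm in position. When the jaws closed on the long valve, they agreed with the top camera to within about 1 mm across the block, so I used the top camera. I made no final side-view measurement; by eye it showed the long and short valves in their trays, with the medium tray hidden by the gripper.
- **Joint margins:** joint 5 came to about -1.01 rad (limit -1.05) and joint 6 to about 0.19 rad (limit 0.11) at the short valve. Both stayed within range in every reading I took.
- **Forces:** the wrist-force readings I saw stayed under about 10 N.

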